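# Set the length stop and hold a rack slat out for the saw

### The arm

A 6-joint arm with a two-finger parallel gripper is mounted at the origin on the work surface. World frame = base frame: x ahead of the robot, y to its left, z up, the work surface at z = 0. Lengths are in m, angles in rad, forces in N, time in s.
With the tool pointing down it reaches from about 0.35 to 0.925 m from the base axis. Payload 6.4 kg.
Tool frame: the origin (TCP) lies on the mounting face of the last link; the fingertips stand 173 mm ahead of it and the grasp point (between the pads) lies 155 mm ahead of it; z points along the fingers, y is the line along which they close (so a half turn about z gives the same grasp; the last joint's range is limited). The gripper opens to 85 mm and grips with 20 to 120 N. Pads are 22 mm wide; open, the fingers measure 114 mm over their backs; the gripper's body (76 mm by 85 mm) begins 54 mm behind the grasp point. The pads swing forward as they close: fully open they stand 13 mm farther back than shut.
Start: joints at [0.968, 0.245, 1.558, -0, 1.339, -0.174], TCP at [0.27, 0.591, 0.405] pointing down, gripper open.
Joint ranges: [-3.13, 3.13], [-1.02, 2.26], [0.13, 2.54], [-0.95, 4.09], [0.21, 2.88], [-2.74, 2.74]. Speed limits (rad/s): [2.57, 2.57, 3.14, 3.14, 3.14, 3.14].

### API

Orientations are given as a rotation vector (axis times angle).
In Python, from workcell import ctrl gives the robot as it stands. Calls block until the motion is done:
- ctrl.goto(position, orientation): joint-space move of the TCP to a pose.
- ctrl.servo_line(position, max_speed=0.15, rotation=None, contact_N=None): straight line of the TCP; rotation=None keeps the orientation; max_speed is the mean speed in m/s. With contact_N (N) it stops when the force on the tool has changed by that much, and returns True; else False.
- ctrl.movej(angles): joint-space move.
- ctrl.ungrasp() and ctrl.clamp(grasp_force=None): open the fingers fully, or close them until they stop; grasp_force is the grip in N (None keeps the last).
- ctrl.dwell(seconds).
- ctrl.ik(position, orientation): joint angles nearest the present ones, or None.
- ctrl.get_image(name): name is "scene" or "top"; returns a dict with "img" (420x560x3 uint8, blue, green, red), "depth" (420x560 float32, m along the optical axis (not along the pixel's ray), 0 where there is no reading), "K" (3x3 intrinsics, pixels), "origin" and "orientation" of the camera in the world. Camera axes: x right, y down, z forward; pixel columns grow to the right and rows downward; lengths in m; the calibration is good to about 2 mm. A picture is of the moment at which its call begins.
A pose or a line that the arm cannot do raises ctrl.PlanningError and nothing moves.
- ctrl.hand_in(): hands the job in; it is judged then, once.
Readings, each from a call of its own:
- ctrl.get_time(): time.
- ctrl.get_qpos(): joint angles.
- ctrl.get_joint_vel(): joint speeds.
- ctrl.get_effort(): joint torques, N m.
- ctrl.get_tool_pos(): TCP position.
- ctrl.get_ee_rot(): TCP orientation.
- ctrl.get_ft_force(): force on the tool from outside, world axes, zero at the start.
- ctrl.get_ft_torque(): the same for the moment, N m.
- ctrl.get_grip_width(): finger opening in m.
- ctrl.get_grasp_force(): force on a finger pad.
Only numpy, scipy, OpenCV 4.12 (cv2) and the standard library are available. Lean on these libraries where they do the work, as an engineer would, in place of code of your own. Each camera call takes 0.05 s, during which the arm holds its last target. There are 200 camera calls.

### The job

A slat for the drying rack is to be sawn to length: on the saw bench, undo the clamp lever of the length stop, slide the stop along its rail until its stop face lines up with the blue tape line, and turn the lever fully back to lock it there. Then slide the wooden slat out over the saw edge, straight along the rail, until its end butts against the stop, and finish still holding the slat with the gripper, flat on the platform, so that its long overhang does not tip. Leave the bowl, mug, jar and saw where they are.

Things in the scene. Friction and masses are not known exactly. Their poses are not given: they have to be found in the camera images.
- saw_bench: fixed plywood saw platform with a stop rail. Origin on the table; yaw varies; all x, y given below are in its frame, -y being OUTWARD. Platform top 70 mm above the table, x -85 to +115 mm, y 0 to 240 mm; its outer edge at y = 0 is the saw edge; beyond it nothing is under the overhang but the table. No fence beside the slat
- saw_edge (a point): middle of the slat's path on the saw edge: saw_bench (0, 0, 70) mm
- mark: blue tape line 5 mm wide around the rail, fixed; origin in the middle of its width, on the rail's top (100 mm above the table), axes as saw_bench
- stop_face (a point): middle of the stop face that the slat's end butts against; faces inward (+y), on the slat's path (x = 0), 74 mm above the table. It is the slick white facing on the inward side of a steel arm, 10 mm thick (y), 53 to 78 mm above the table (it meets the lower 8 mm of the slat's end), reaching from the block to x = -35 mm. Line this face up with the middle of the tape line
- stop_block (a point): middle of the stop's grey block astride the rail, 116 mm above the table: 44 mm across the rail (x), 40 mm along it (y), rail top up to 131 mm; the cam housing goes on behind to 45 mm from this point, down to 64 mm. Inward side = plane of the stop face (20 mm off). Grip along y, fingertips just above the rail. Unlocked it drags with 3 to 5 N; locked it holds about 25 N; 0.6 kg, captive, 1 mm play
- clamp (a joint): clamp lever on the stop; upright axis 22 mm behind stop_block (towards +x). 0 = locked (lever lies along the rail, pointing inward, +y); opens anticlockwise seen from above to its end at 1.4 rad (pointing about to -x, the robot). Brakes the stop on the rail below about 0.5 rad; stays where left; locking may shift the stop by up to 1 mm; takes 2 to 7 N at the knob
- clamp_knob (a point): centre of the red ball at the lever's end, diameter 22 mm, 60 mm from the lever's axis, 152 mm above the table; the lever arm is 10 mm thick, its hub 22 mm wide reaches to 145 mm above the table
- board: loose pine slat 50 x 380 x 20 mm (x, y, z), 0.16 to 0.28 kg; origin at the centre of its underside; -y end points outward. Lies on the platform, partly overhanging the saw edge, roughly along the rail. Pushed out to the stop its centre of mass is 45 to 85 mm beyond the saw edge: let go, it tips off
- board_tip (a point): middle of the slat's outer end face (190 mm from its centre, 10 mm above its underside)
- board_tail (a point): middle of the slat's inner end face (190 mm from its centre, 10 mm above its underside); this end is the one to hold
- bowl: bystander: blue bowl, rim diameter 130 mm, 55 mm high; origin under its centre
- mug: bystander: terracotta mug, diameter 80 mm, 90 mm high, handle at its +y; origin under its centre
- jar: bystander: glaze jar, diameter 76 mm, 100 mm high; origin under its centre
- tenon_saw: bystander: tenon saw lying flat, about 90 x 315 mm, 22 mm high, blade along y; origin under the blade's middle
- rail_end (a point): outer end of the rail, middle of its top face. The rail: aluminium 30 x 30 mm bar along y, centre line x = +80 mm (front face x = +65 mm, 40 mm behind a centred slat's edge), y from +240 to -430 mm, top 100 mm above the table; a steel foot under its outer end
Things that resemble listed ones, but are neither listed nor needed, are in the scene too. Of the things that look like the part that bears stop_face, the middle-sized one is meant.

How it is judged:
By the outcome, as a careful person would: the job done as asked, in the order asked, and still so for the second after the job is handed in, while the arm keeps its last pose, push and grip.
It also fails if it takes over 69 s, if anything falls off the work surface, if the arm or the gripper's body presses on something with over 40 N, if the wrist force passes 120 N, or if a joint passes its speed limit or range.

## Working session

There is one attempt and no reset: what is moved stays moved. The work goes in short steps, each a Python script; the robot and the scene stay as the last script left them, time stands still between calls to the robot, and variables do not carry over. Pictures are saved under pics/ and viewed, at most 10 in all, crops included, and the job is handed in when it is done.

```bash
mkdir -p pics; ls; python3 - <<'E'
from workcell import ctrl
import cv2,pickle
for n in("scene","top"):
    d=ctrl.get_image(n);pickle.dump(d,open(f"pics/{n}0.pkl","wb"));cv2.imwrite(f"pics/{n}0.png",cv2.resize(d["img"],(800,600),interpolation=cv2.INTER_CUBIC))
    print(d["origin"],d["orientation"],d["K"])
print(ctrl.get_time(),ctrl.get_ee_rot())
E
```

```text
pics
[ 1.35943777 -0.04605367  0.98784805] [-1.76394888 -1.79425238  0.74377563] [[463.32012826   0.         273.50717572]
 [  0.         463.32012826 208.43628554]
 [  0.           0.           1.        ]]
[ 0.28695605 -0.08344268  1.30968113] [-2.10708136  2.14881073 -0.21834097] [[433.80745998   0.         281.55241248]
 [  0.         433.80745998 207.74017801]
 [  0.           0.           1.        ]]
0.1 [-6.68278104e-01 -3.06901094e+00  2.50171811e-03]
```

View pics/scene0.png

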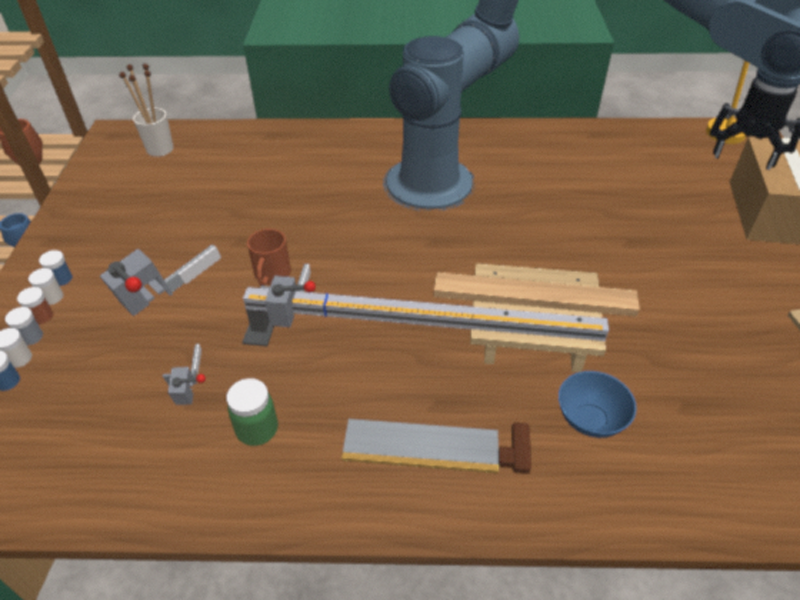

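View pics/top0.png

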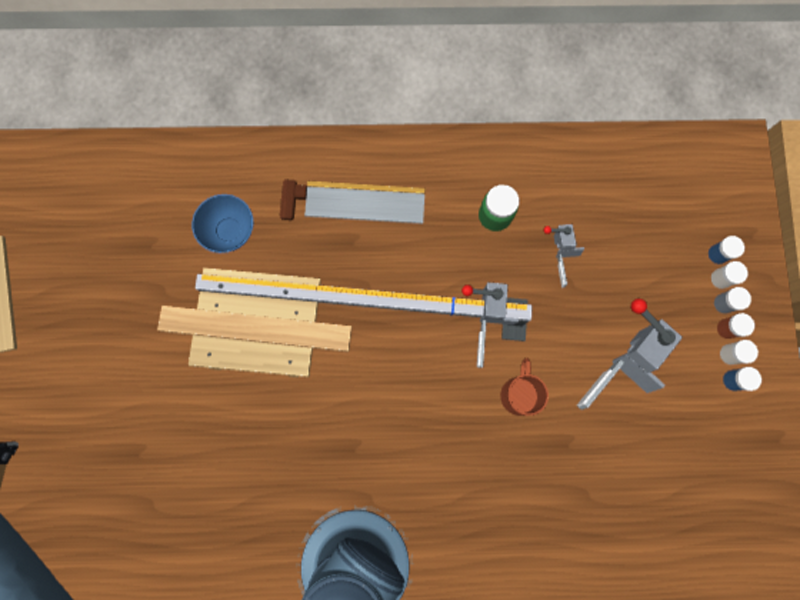

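The scene and top views agree. There are three stop-like units, given here in top-view pixels: a small loose one at (567,240), a large loose one at (652,345), and one astride the rail at (495,300). The one on the rail is the middle-sized one and sits next to the tape at (453,306), so it fits the description. I'll confirm it in a crop.

```bash
cat > h.py <<'E'
import numpy as np,pickle,cv2
from scipy.spatial.transform import Rotation as R
def px2w(d,u,v,z=None):
    K=d["K"];r=np.array([(u-K[0,2])/K[0,0],(v-K[1,2])/K[1,1],1.])
    M=R.from_rotvec(d["orientation"]).as_matrix();o=np.array(d["origin"])
    if z is None:
        return o+M@(r*d["depth"][int(round(v)),int(round(u))])
    w=M@r;return o+w*(z-o[2])/w[2]
def crop(d,u0,v0,w,h,s,f):
    cv2.imwrite(f,cv2.resize(d["img"][v0:v0+h,u0:u0+w],None,fx=s,fy=s,interpolation=cv2.INTER_CUBIC))
E
python3 - <<'E'
from h import *
t=pickle.load(open("pics/top0.pkl","rb"))
a=cv2.resize(t["img"][180:280,280:413],(798,600),interpolation=cv2.INTER_CUBIC);cv2.imwrite("pics/c1.png",a)
b=cv2.resize(t["img"][180:270,105:255],(800,480),interpolation=cv2.INTER_CUBIC);cv2.imwrite("pics/c2.png",b)
E
```

```text
(no output)
```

View pics/c1.png

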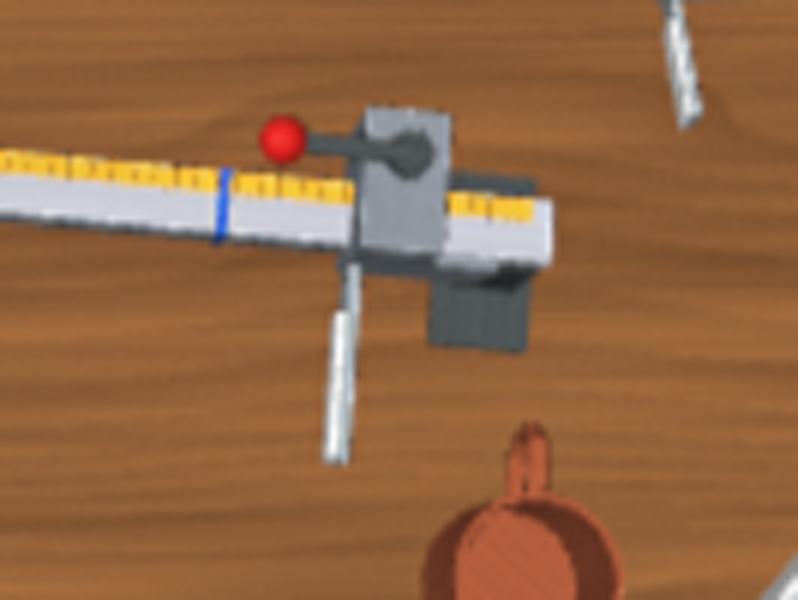

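View pics/c2.png

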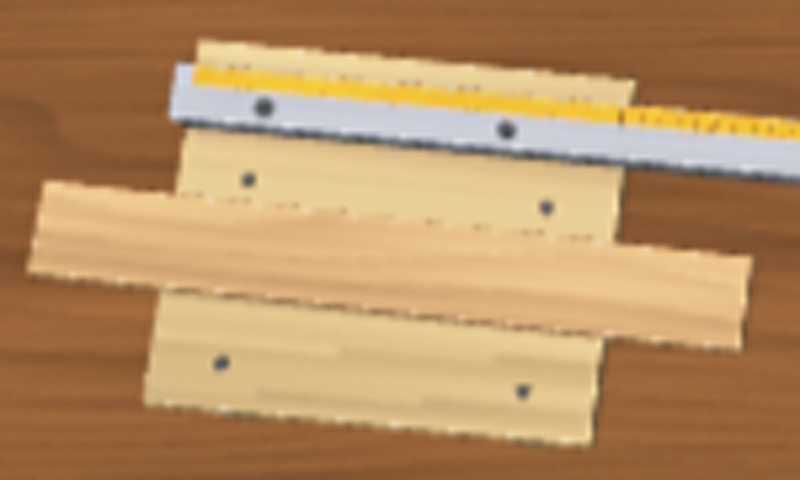

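The crops confirm the middle-sized stop on the rail. In crop 1 the block top is at (405,180), the red knob at (282,139), the white facing at (340,390) and the tape at (222,207). In crop 2 the slat corners are (42,181), (28,272), (751,257) and (742,350), and the saw edge runs from (620,215) to (593,443).

```bash
python3 - <<'E'
from h import *
np.set_printoptions(precision=4,suppress=True)
t=pickle.load(open("pics/top0.pkl","rb"))
A=lambda u,v,z=None:px2w(t,280+(u+.5)/6-.5,180+(v+.5)/6-.5,z)
B=lambda u,v,z=None:px2w(t,105+(u+.5)/5.333-.5,180+(v+.5)/5.333-.5,z)
ri=(B(178,65,.1)+B(172,121,.1))/2; ro=(A(552,200,.1)+A(550,266,.1))/2
ey=(ri-ro);L=np.linalg.norm(ey);ey/=L;ex=np.array([ey[1],-ey[0],0])
print("rail",ri,ro,L,"width",np.linalg.norm(B(178,65,.1)-B(172,121,.1)))
yaw=np.arctan2(ex[1],ex[0]);print("yaw",yaw)
mid=(ri+ro)/2; O=mid-ex*.080-ey*(-.095); O[2]=0
print("O",O)
f=lambda p:np.array([(p-O)@ex,(p-O)@ey,p[2]])
for n,p in dict(tape1=A(226,172,.1),tape2=A(220,240,.1),knob=A(282,139,.152),knobd=A(282,139),bl1=A(368,106,.131),bl2=A(451,115,.131),bl3=A(443,252,.131),bl4=A(360,246,.131),hub=A(410,152,.145),
 facew1=A(350,312,.078),facew0=A(325,462,.078),facew2=A(349,462,.078), bt=A(405,180),
 p1=B(635,80,.07),p2=B(593,443,.07),p3=B(147,405,.07),p4=B(197,40,.07),s1=B(42,181,.09),s2=B(28,272,.09),s3=B(751,257,.09),s4=B(742,350,.09),sd=B(400,240),pd=B(300,350),rd=A(300,210)).items(): print(n,p,f(p))
E
```

```text
rail [0.5582 0.3055 0.1   ] [ 0.4842 -0.3574  0.1   ] 0.6670430053355959 width 0.03056185022886439
yaw -0.1111735162514373
O [0.4522 0.0774 0.    ]
tape1 [ 0.5163 -0.2048  0.1   ] [ 0.095  -0.2733  0.1   ]
tape2 [ 0.4837 -0.2008  0.1   ] [ 0.0622 -0.2729  0.1   ]
knob [ 0.5212 -0.2256  0.152 ] [ 0.1022 -0.2935  0.152 ]
knobd [ 0.5191 -0.2243  0.1628] [ 0.0999 -0.2924  0.1628]
bl1 [ 0.5404 -0.2688  0.131 ] [ 0.126  -0.3342  0.131 ]
bl2 [ 0.5354 -0.3072  0.131 ] [ 0.1253 -0.3729  0.131 ]
bl3 [ 0.4712 -0.3001  0.131 ] [ 0.0607 -0.373   0.131 ]
bl4 [ 0.4747 -0.262   0.131 ] [ 0.06   -0.3348  0.131 ]
hub [ 0.5155 -0.2848  0.145 ] [ 0.1031 -0.3529  0.145 ]
facew1 [ 0.4513 -0.2638  0.078 ] [ 0.037  -0.3392  0.078 ]
facew0 [ 0.3802 -0.2487  0.078 ] [-0.0354 -0.3321  0.078 ]
facew2 [ 0.38   -0.2601  0.078 ] [-0.0344 -0.3434  0.078 ]
bt [ 0.5052 -0.2843  0.1306] [ 0.0928 -0.3536  0.1306]
p1 [0.5676 0.0645 0.07  ] [0.1161 0.     0.07  ]
p2 [0.3703 0.0859 0.07  ] [-0.0824 -0.0006  0.07  ]
p3 [0.3951 0.3229 0.07  ] [-0.084   0.2377  0.07  ]
p4 [0.5944 0.3044 0.07  ] [0.1161 0.2414 0.07  ]
s1 [0.5136 0.3773 0.09  ] [0.0278 0.3049 0.09  ]
s2 [0.4648 0.3821 0.09  ] [-0.0213  0.3043  0.09  ]
s3 [0.4656 0.0001 0.09  ] [ 0.0219 -0.0753  0.09  ]
s4 [0.4162 0.0051 0.09  ] [-0.0278 -0.0758  0.09  ]
sd [0.4781 0.1862 0.0909] [0.0136 0.111  0.0909]
pd [0.423  0.2429 0.0692] [-0.0475  0.1613  0.0692]
rd [ 0.4964 -0.2384  0.1054] [ 0.079  -0.3089  0.1054]
```

```bash
cat >> h.py <<'E'
from workcell import ctrl
O=np.array([.4522,.0774,0]);yaw=-.1112
ex=np.array([np.cos(yaw),np.sin(yaw),0]);ey=np.array([-ex[1],ex[0],0])
W=lambda x,y,z:O+x*ex+y*ey+np.array([0,0,z])
def inv(p): return np.array([(p-O)@ex,(p-O)@ey,p[2]])
def rot(c):  # bench-frame closing angle of tool y (0: along bench x)
    best=None
    for s in(0,np.pi):
        a=yaw+c+s;y=np.array([np.cos(a),np.sin(a),0]);z=np.array([0,0,-1.])
        M=np.column_stack([np.cross(y,z),y,z]);rv=R.from_matrix(M).as_rotvec()
        d=(R.from_rotvec(ctrl.get_ee_rot()).inv()*R.from_matrix(M)).magnitude()
        if best is None or d<best[0]: best=(d,rv)
    return best[1]
def here(): return inv(np.array(ctrl.get_tool_pos())).round(4),np.round(ctrl.get_ft_force(),1),round(ctrl.get_time(),1)
def line(x,y,z,v=.15,c=None,N=None):
    r=ctrl.servo_line(W(x,y,z),max_speed=v,rotation=None if c is None else rot(c),contact_N=N);print(r,*here());return r
E
python3 - <<'E'
from h import *
np.set_printoptions(precision=4,suppress=True)
for n,p,c in [("lev",W(.071,-.29,.35),0),("blk",W(.098,-.3535,.32),np.pi/2),("blk2",W(.098,-.3535,.277),np.pi/2),("slat",W(0,.285,.245),0),("end",W(0,.087,.245),0)]:
    print(n,p,ctrl.ik(p,rot(c)))
ctrl.goto(W(.060,-.289,.36),rot(0)); print(here(),ctrl.get_qpos())
line(.060,-.289,.306,N=4)
# open: +x finger pushes the knob toward -x, following to 0.9 rad
line(.044,-.294,.306,v=.06)
line(.024,-.310,.306,v=.06)
d=ctrl.get_image("top");pickle.dump(d,open("pics/t1.pkl","wb"));cv2.imwrite("pics/t1.png",cv2.resize(d["img"][160:280,270:430],(800,600),interpolation=cv2.INTER_CUBIC))
E
```

```text
lev [ 0.4906 -0.2187  0.35  ] [-0.6305  0.0383  1.8922  0.      1.2111 -0.5193]
blk [ 0.5104 -0.2848  0.32  ] [-0.7028  0.1845  1.7921  0.      1.165  -2.1624]
blk2 [ 0.5104 -0.2848  0.277 ] [-0.7028  0.2425  1.8122  0.      1.0869 -2.1624]
slat [0.4838 0.3606 0.245 ] [0.4528 0.3293 1.7721 0.     1.0402 0.564 ]
end [0.4619 0.1639 0.245 ] [0.1091 0.087  2.0611 0.     0.9935 0.2203]
(array([ 0.0602, -0.2885,  0.3601]), array([-0.2, -0. , -0.3]), 3.0) [-0.6384  0.0005  1.911   0.0001  1.23   -0.5282]
True [ 0.0614 -0.2879  0.3198] [-0.  3.  7.] 3.4
False [ 0.0449 -0.2939  0.3076] [ 1.2 -0.   0.6] 3.9
False [ 0.0235 -0.3102  0.3056] [ 0.8  0.6 -0.2] 4.5
```

View pics/t1.png

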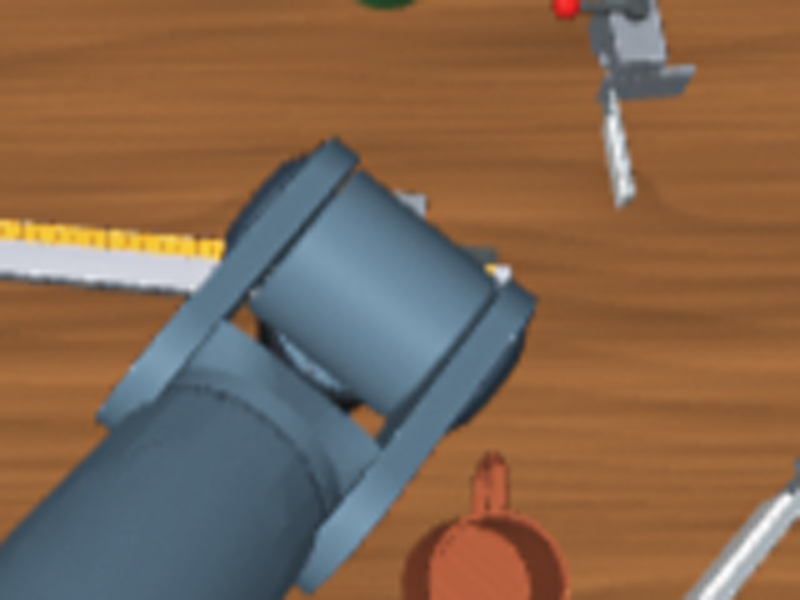

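The arm blocks this view: only the block's corner at (410,205) and the rail end at (505,272) show. I also started with the finger on top of the knob because of an x offset error. I'll raise the arm and check the lever.

```bash
python3 - <<'E'
from h import *
line(.024,-.310,.36,v=.2)
line(-.03,-.20,.40,v=.3)
d=ctrl.get_image("top");pickle.dump(d,open("pics/t2.pkl","wb"));cv2.imwrite("pics/t2.png",cv2.resize(d["img"][180:280,280:413],(798,600),interpolation=cv2.INTER_CUBIC))
E
```

```text
False [ 0.0241 -0.3098  0.3604] [-0.4 -0.5 -0. ] 4.9
False [-0.0303 -0.1996  0.3989] [0.6 0.2 0. ] 5.5
```

View pics/t2.png

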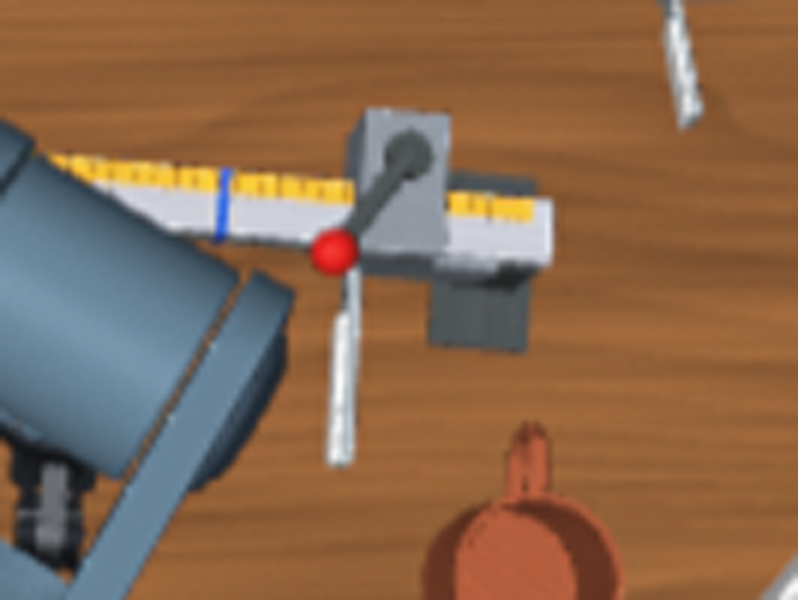

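The lever is open to about 0.9 rad: the knob is at (333,252) and the hub at (410,152). The stop has not moved. Next I'll grip the block and slide it.

```bash
python3 - <<'E'
from h import *
ctrl.goto(W(.098,-.3535,.36),rot(np.pi/2)); print(here())
if line(.098,-.3535,.271,v=.15,N=6): raise SystemExit
ctrl.clamp(grasp_force=25);print(ctrl.get_grip_width(),ctrl.get_grasp_force(),*here())
line(.098,-.293,.271,v=.04)
ctrl.dwell(.3);print(*here())
ctrl.ungrasp();print(*here())
line(.098,-.293,.36,v=.2)
ctrl.goto(W(-.06,-.10,.40),rot(0)); print(here())
d=ctrl.get_image("top");pickle.dump(d,open("pics/t3.pkl","wb"));cv2.imwrite("pics/t3.png",cv2.resize(d["img"][190:250,293:373],(800,600),interpolation=cv2.INTER_CUBIC))
E
```

```text
(array([ 0.0979, -0.3538,  0.3595]), array([ 0.1, -0.1,  0.1]), 6.8)
False [ 0.0984 -0.3536  0.272 ] [-0.8  0.5  0.5] 7.6
0.03971403126632018 30.828883558278903 [ 0.0983 -0.3536  0.2719] [-0.1  1.   5.5] 8.1
False [ 0.0983 -0.2943  0.272 ] [-1.9 -6.6  5.3] 9.7
[ 0.0983 -0.2943  0.272 ] [-2.2 -7.1  3.6] 10.0
[ 0.098  -0.2928  0.2708] [ 0.2 -0.1 -0.4] 10.5
False [ 0.0977 -0.2928  0.3591] [-0.4  0.1 -1.1] 11.1
(array([-0.0598, -0.1002,  0.3993]), array([ 0.1, -0.1,  0.3]), 12.3)
```

View pics/t3.png

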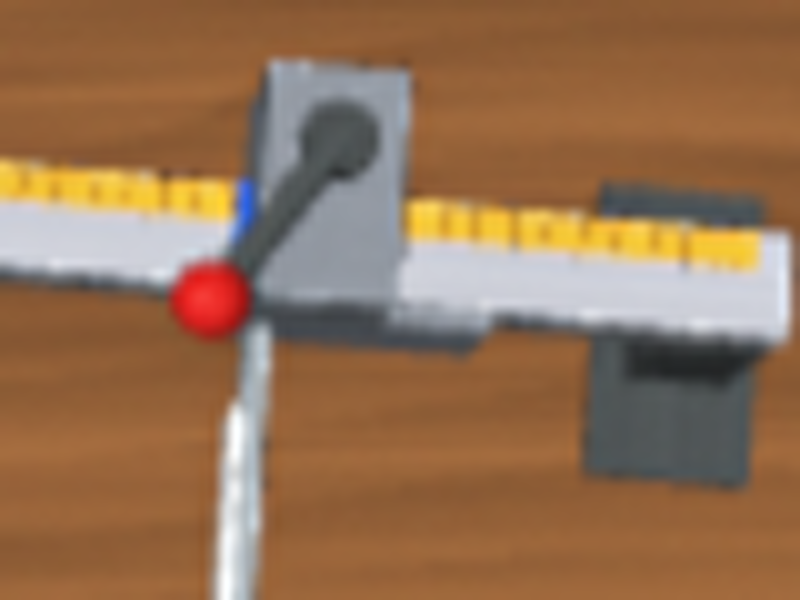

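The stop's inward side at crop (258,220) now sits at the tape, which shows at (237–258, 205). I'll measure the exact offset numerically by resampling the rail-top plane.

```bash
cat >> h.py <<'E'
def samp(d,x,ys,z):
    M=R.from_rotvec(d["orientation"]).as_matrix();K=d["K"]
    P=np.array([W(x,y,z)-d["origin"] for y in ys])@M;uv=(P[:,:2]/P[:,2:])*[K[0,0],K[1,1]]+[K[0,2],K[1,2]]
    return cv2.remap(d["img"],uv[:,0].astype(np.float32)[None],uv[:,1].astype(np.float32)[None],cv2.INTER_LINEAR)[0].astype(int)
E
python3 - <<'E'
from h import *
t0=pickle.load(open("pics/top0.pkl","rb"));t3=pickle.load(open("pics/t3.pkl","rb"))
ys=np.arange(-.262,-.286,-.001)
for x in(.075,.082,.088):
    print(x);print([ (round(1e3*y),*a[[0,2]],'|',*b[[0,2]]) for y,a,b in zip(ys,samp(t0,x,ys,.1),samp(t3,x,ys,.1))])
# block top edges z=.131 brightness profile
for n,d,c in(("t0",t0,-.3537),("t3",t3,-.2945)):
  for x in(.085,.12):
    for e in(.02,-.02):
        yy=c+e+np.arange(-.006,.0061,.001);print(n,x,e,samp(d,x,yy,.131).sum(1))
# arm (white facing) z=.078, x=-.02..0
for n,d,c in(("t0",t0,-.3337),("t3",t3,-.2745)):
  for x in(-.025,0.,):
    yy=c+np.arange(.008,-.0161,-.001);print(n,x,samp(d,x,yy,.078).sum(1))
E
```

```text
0.075
[(-262, np.int64(215), np.int64(204), '|', np.int64(202), np.int64(196)), (-263, np.int64(215), np.int64(204), '|', np.int64(194), np.int64(192)), (-264, np.int64(215), np.int64(205), '|', np.int64(190), np.int64(189)), (-265, np.int64(216), np.int64(206), '|', np.int64(186), np.int64(186)), (-266, np.int64(216), np.int64(207), '|', np.int64(178), np.int64(178)), (-267, np.int64(216), np.int64(206), '|', np.int64(159), np.int64(158)), (-268, np.int64(216), np.int64(206), '|', np.int64(142), np.int64(139)), (-269, np.int64(217), np.int64(185), '|', np.int64(125), np.int64(123)), (-270, np.int64(219), np.int64(147), '|', np.int64(110), np.int64(108)), (-271, np.int64(222), np.int64(105), '|', np.int64(94), np.int64(91)), (-272, np.int64(223), np.int64(87), '|', np.int64(89), np.int64(85)), (-273, np.int64(225), np.int64(77), '|', np.int64(88), np.int64(82)), (-274, np.int64(226), np.int64(67), '|', np.int64(87), np.int64(80)), (-275, np.int64(224), np.int64(107), '|', np.int64(85), np.int64(78)), (-276, np.int64(221), np.int64(153), '|', np.int64(84), np.int64(76)), (-277, np.int
[... 4376 characters left out ...]
5 274 291 325 360 365 344 322 335 356 381 389 398]
t3 0.085 -0.02 [518 513 508 494 452 406 397 432 463 471 468 465 465]
t3 0.12 0.02 [474 475 474 472 470 414 347 273 282 290 299 304 309]
t3 0.12 -0.02 [294 292 291 294 298 302 354 410 466 468 469 470 469]
t0 -0.025 [300 302 312 323 359 422 486 559 648 731 716 668 616 586 557 531 459 380
 320 315 310 307 309 312 315]
t0 0.0 [311 313 317 351 389 435 511 587 645 671 695 679 635 591 575 577 578 520
 447 368 350 329 311 312 314]
t3 -0.025 [311 310 310 310 315 322 339 419 492 565 636 709 710 658 607 577 558 540
 480 409 331 322 311 303 305]
t3 0.0 [292 291 287 284 287 318 349 400 504 608 677 680 683 662 623 579 566 562
 556 492 417 338 320 303 289]
```

The face is about 1.7 mm short of the tape middle (face -274.5, tape -272.8). I'll regrip, correct it, then lock by pushing the knob along +x so the stop isn't dragged along the rail.

```bash
cat > lock.py <<'E'
from h import *
def lock():
    ctrl.goto(W(.062,-.2545,.36),rot(0))
    if line(.062,-.2545,.306,v=.15,N=5): raise SystemExit
    line(.082,-.2525,.306,v=.06)
    line(.110,-.2385,.306,v=.05,N=14)
    line(.140,-.2327,.306,v=.04,N=14)
    ctrl.dwell(.3);print(*here())
    line(.125,-.2327,.306,v=.1); line(.125,-.2327,.36,v=.2)
    ctrl.goto(W(-.06,-.10,.40),rot(0)); print(here())
def slide(y0,y1,cmd):
    ctrl.goto(W(.098,y0,.36),rot(np.pi/2))
    if line(.098,y0,.271,v=.15,N=6): raise SystemExit
    ctrl.clamp(grasp_force=25);print("grip",*here())
    for k in range(4):
        line(.098,cmd,.271,v=.02);ctrl.dwell(.2)
        e=y1-here()[0][1];print("err",e)
        if abs(e)<.0003: break
        cmd+=e
    ctrl.ungrasp();line(.098,y1,.36,v=.2)
def look(n):
    d=ctrl.get_image("top");pickle.dump(d,open(f"pics/{n}.pkl","wb"));cv2.imwrite(f"pics/{n}.png",cv2.resize(d["img"][190:250,293:373],(800,600),interpolation=cv2.INTER_CUBIC))
    c=-.2927
    for x in(.12,):
        for e in(.02,-.02): print(x,e,samp(d,x,c+e+np.arange(-.006,.0061,.001),.131).sum(1))
    for x in(-.025,0.): print(x,samp(d,x,c+.02+np.arange(.008,-.0161,-.001),.078).sum(1))
E
python3 - <<'E'
from lock import *
slide(-.2944,-.2927,-.2914)
lock();look("t4")
E
```

```text
False [ 0.0984 -0.2944  0.2721] [-0.  -0.5 -0.1] 14.3
grip [ 0.0983 -0.2947  0.272 ] [-1.2 -1.   4.3] 14.8
False [ 0.0983 -0.2924  0.272 ] [-1.6 -5.3  3.4] 15.1
err -0.00030000000000002247
False [ 0.0983 -0.2925  0.272 ] [-2.3 -5.6  5.1] 15.5
err -0.00020000000000003348
False [ 0.0977 -0.2925  0.3591] [ 0.   0.3 -0.8] 16.8
False [ 0.0622 -0.2546  0.3062] [-0.6  0.5  0.3] 18.8
False [ 0.0824 -0.2524  0.3062] [ 0.5  0.1 -0.2] 19.2
True [ 0.0942 -0.2449  0.3051] [-0.7  0.6  0.4] 19.6Traceback (most recent call last):
  File "<stdin>", line 3, in <module>
  File "lock.py", line 7, in lock
    line(.140,-.2327,.306,v=.04,N=14)
    ~~~~^^^^^^^^^^^^^^^^^^^^^^^^^^^^^
  File "h.py", line 26, in line
    r=ctrl.servo_line(W(x,y,z),max_speed=v,rotation=None if c is None else rot(c),contact_N=N);print(r,*here());return r
workcell.PlanningError: the arm cannot follow that straight line within its joint ranges
```

```bash
python3 - <<'E'
from lock import *
print(ctrl.get_qpos(),here(),ctrl.get_ft_torque())
for x in(.1,.11,.125,.14): print(x,ctrl.ik(W(x,-.2327,.306),ctrl.get_ee_rot()),ctrl.ik(W(x,-.2327,.306),rot(np.pi)))
E
```

```text
[-5.34996070e-01  1.23606992e-01  1.89140216e+00  3.63794437e-04
  1.13590033e+00  2.71831204e+00] (array([ 0.0942, -0.2449,  0.3051]), array([-0.7,  0.6,  0.4]), 19.6) [0.03636516 0.14097525 0.00658087]
0.1 None None
0.11 None None
0.125 None None
0.14 None None
```

```bash
cat >> h.py <<'E'
def rot(c):
    best=None
    for s in(0,np.pi):
        a=yaw+c+s;y=np.array([np.cos(a),np.sin(a),0]);z=np.array([0,0,-1.])
        rv=R.from_matrix(np.column_stack([np.cross(y,z),y,z])).as_rotvec()
        q=ctrl.ik(W(.05,-.2,.36),rv)
        if q is not None and (best is None or abs(q[5])<best[0]): best=(abs(q[5]),rv)
    return best[1]
def knob(d):
    b,g,r=[d["img"][...,i].astype(int) for i in range(3)]
    m=((r>150)&(g<60)&(b<60));m[:190]=0;m[250:]=0;m[:,:290]=0;m[:,373:]=0
    v,u=np.nonzero(m);p=inv(px2w(d,u.mean(),v.mean(),.155));print("knob",p,len(u));return p
E
python3 - <<'E'
from lock import *
p=here()[0]
line(.085,p[1],.306,v=.1);line(.085,p[1],.36,v=.2)
ctrl.goto(W(-.06,-.10,.40),rot(0)); print(here(),ctrl.get_qpos()[5])
knob(pickle.load(open("pics/t3.pkl","rb")));knob(pickle.load(open("pics/top0.pkl","rb")))
look("t4");knob(pickle.load(open("pics/t4.pkl","rb")))
E
```

```text
False [ 0.0848 -0.2448  0.3059] [-0.  -0.1 -0.5] 19.9
False [ 0.0852 -0.2451  0.3608] [-0.4  0.3  0.1] 20.3
(array([-0.0599, -0.1001,  0.3999]), array([ 0.1, -0.4,  0.1]), 22.8) -0.2281439621069915
knob [ 0.05160857 -0.26056012  0.155     ] 39
knob [ 0.10154364 -0.2931107   0.155     ] 47
0.12 0.02 [471 471 468 456 434 412 377 341 303 305 306 307 308]
0.12 -0.02 [294 296 296 297 303 314 324 370 418 467 468 471 471]
-0.025 [306 305 307 344 377 431 539 647 707 686 665 638 597 563 535 510 484 434
 383 331 323 314 307 309 309]
0.0 [290 289 290 302 360 425 499 597 696 732 694 652 616 584 552 502 438 378
 346 319 292 291 290 291 293]
knob [ 0.0559562  -0.25431379  0.155     ] 40
```

```bash
sed -i 's/line(.110,-.2385,.306,v=.05,N=14)/line(.110,-.2385,.306,v=.05,N=20)/; s/line(.140,-.2327,.306,v=.04,N=14)/line(.138,-.2327,.306,v=.04,N=18)/' lock.py
python3 - <<'E'
from lock import *
lock();look("t5");knob(pickle.load(open("pics/t5.pkl","rb")))
E
```

```text
False [ 0.062  -0.2538  0.3068] [ 1.2 -1.1  0.6] 24.2
False [ 0.0824 -0.2525  0.3061] [ 0.1 -0.1  0.1] 24.7
False [ 0.1093 -0.237   0.3047] [-7.1  6.1  1.7] 25.4
False [ 0.1375 -0.2314  0.3043] [-4.2  3.6 -0.5] 26.3
[ 0.1375 -0.2315  0.3043] [-3.8  4.4 -0.9] 26.6
False [ 0.1253 -0.2325  0.3061] [ 0.8  0.1 -0.1] 26.9
False [ 0.1256 -0.2328  0.3612] [-0.2  0.1 -0.7] 27.3
(array([-0.0596, -0.1003,  0.3997]), array([-1. , -0.9,  0.5]), 28.2)
0.12 0.02 [470 470 471 461 442 427 390 350 307 306 305 305 306]
0.12 -0.02 [296 296 293 290 292 298 302 360 421 480 477 474 471]
-0.025 [308 305 306 334 360 405 499 593 652 651 651 635 602 571 566 570 573 506
 432 359 340 319 304 307 308]
0.0 [291 289 288 296 342 394 461 566 670 715 689 661 630 594 559 523 482 443
 398 353 309 301 293 287 289]
knob [ 0.09822204 -0.23232884  0.155     ] 40
```

View pics/t5.png

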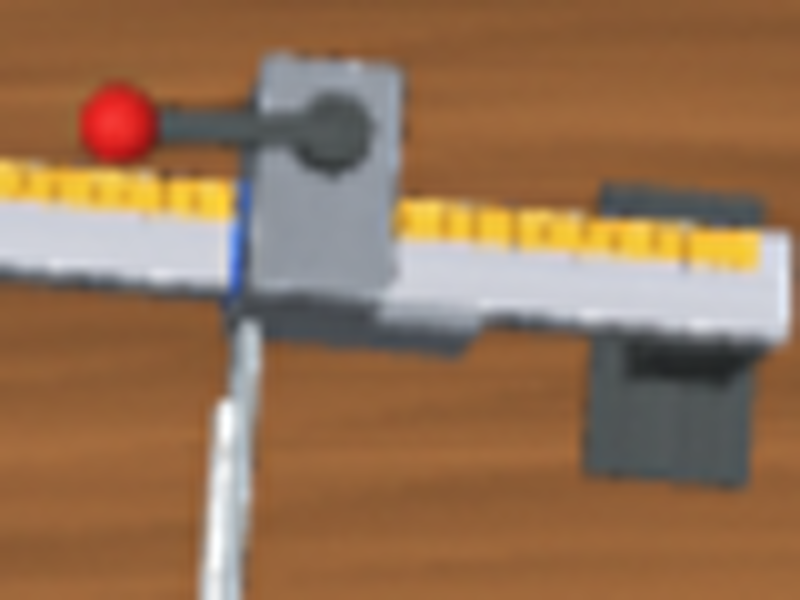

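The lever is nearly shut: the knob at (118,125) is about 0.05 rad short. The block edge at (244,240) covers roughly half of the tape, whose visible part is (230–243, 240). I'll push the lever fully home and measure the occlusion.

```bash
python3 - <<'E'
from lock import *
ctrl.goto(W(.110,-.2327,.36),rot(0))
line(.120,-.2327,.306,v=.15,N=8)
line(.150,-.2327,.306,v=.04,N=14)
ctrl.dwell(.2);print(*here())
line(.12,-.2327,.306,v=.1); line(.12,-.2327,.36,v=.25)
ctrl.goto(W(-.06,-.10,.40),rot(0)); print(here())
look("t6");d=pickle.load(open("pics/t6.pkl","rb"));knob(d)
t0=pickle.load(open("pics/top0.pkl","rb"))
ys=np.arange(-.266,-.281,-.001)
for x in(.07,.075,.08,.085,.09):
    print(x);[print((v[:,0]-v[:,2]).tolist(),v.sum(1).tolist()) for v in(samp(t0,x,ys,.1),samp(d,x,ys,.1))]
E
```

```text
False [ 0.1199 -0.2322  0.3067] [-0.3 -0.1 -0.4] 29.7
True [ 0.1424 -0.2322  0.305 ] [-6.1  0.3  4.3] 30.3
[ 0.1421 -0.2321  0.3049] [-5.1  0.4  4. ] 30.5
False [ 0.1202 -0.2328  0.3062] [-0.4 -0.2 -0.3] 30.8
False [ 0.1209 -0.2329  0.3618] [ 0.2 -0.2 -0.1] 31.2
(array([-0.0595, -0.1003,  0.3997]), array([ 0.2, -0.1,  1. ]), 32.1)
0.12 0.02 [472 471 471 463 447 431 393 352 308 309 309 307 309]
0.12 -0.02 [296 296 294 291 294 300 306 359 415 471 471 471 470]
-0.025 [307 306 306 336 361 406 501 596 660 665 668 650 610 574 566 568 568 502
 429 358 339 321 305 308 309]
0.0 [287 287 286 295 344 399 467 569 671 714 686 655 625 591 558 520 475 434
 391 349 306 299 293 289 290]
knob [ 0.10467141 -0.23132535  0.155     ] 43
0.07
[10, 11, 12, 21, 66, 112, 145, 147, 147, 123, 78, 34, 16, 13, 9, 9] [624, 622, 620, 605, 534, 464, 414, 419, 424, 462, 527, 589, 615, 622, 629, 632]
[10, 11, 12, 20, 56, 93, 108, 78, 49, 29, 22, 15, 12, 14, 15, 16] [630, 628, 626, 610, 533, 455, 387, 355, 324, 332, 380, 426, 446, 452, 459, 461]
0.075
[9, 10, 10, 32, 72, 117, 136, 148, 159, 117, 68, 19, 15, 11, 8, 9] [
[... 464 characters left out ...]
75, 520, 467, 412, 357, 329, 391, 453, 491, 481, 472, 465, 459]
0.085
[-91, -88, -69, -27, 15, 56, 98, 141, 114, 51, -9, -39, -55, -71, -75, -77] [578, 580, 568, 533, 495, 466, 442, 416, 431, 469, 508, 527, 536, 549, 562, 574]
[-90, -86, -70, -31, 8, 34, 46, 56, 51, 36, 22, 17, 16, 15, 14, 15] [582, 586, 573, 535, 496, 452, 403, 348, 359, 408, 456, 468, 464, 463, 458, 453]
0.09
[-190, -191, -152, -98, -43, 21, 92, 156, 81, 5, -70, -104, -138, -164, -174, -184] [508, 505, 475, 431, 387, 383, 389, 395, 424, 453, 476, 460, 444, 439, 464, 490]
[-189, -190, -154, -105, -55, -8, 43, 89, 66, 44, 22, 20, 16, 15, 15, 15] [512, 510, 477, 430, 382, 357, 339, 321, 351, 382, 414, 427, 439, 447, 447, 447]
```

The knob is fully home. The block now covers half of the blue (integrals about 390 of 778 and 410 of 830), so the face is at the tape's middle to about 0.5 mm. Next is the slat.

```bash
python3 - <<'E'
from lock import *
ctrl.goto(W(.003,.285,.33),rot(-.0165)); print(here())
if line(.003,.285,.243,v=.2,N=6): raise SystemExit
ctrl.clamp(grasp_force=60);print(ctrl.get_grip_width(),ctrl.get_grasp_force(),*here())
line(.000,.25,.243,v=.06,c=0)
line(0,.105,.243,v=.08)
r=line(0,.080,.243,v=.015,N=6)
ctrl.dwell(.3);print(ctrl.get_grip_width(),ctrl.get_grasp_force(),*here())
d=ctrl.get_image("top");pickle.dump(d,open("pics/t7.pkl","wb"));s=ctrl.get_image("scene")
a=d["img"][170:270,190:370];b=s["img"][160:260,150:400]
cv2.imwrite("pics/t7.png",np.vstack([cv2.resize(a,(540,300),interpolation=cv2.INTER_CUBIC),cv2.resize(b[:, :],(540,300),interpolation=cv2.INTER_CUBIC)]))
look("t8");knob(d)
E
```

```text
(array([0.0036, 0.2842, 0.3304]), array([ 1.1, -0.3, -0.4]), 33.6)
False [0.0037 0.2848 0.2441] [-0.1  0.1  0.5] 34.2
0.04891097256914065 67.87047028541565 [0.0036 0.2854 0.245 ] [-1.  -1.4  6. ] 34.6
False [0.0008 0.2502 0.2451] [-0.   1.1  7.5] 35.4
False [0.0009 0.1055 0.2451] [0.2 5.1 9. ] 37.3
True [0.0009 0.0876 0.2452] [0.1 1.6 2.9] 38.5
0.04837627921368834 67.69169211387634 [0.001  0.0878 0.2451] [-0.9 -0.3  6.9] 38.8
0.12 0.02 [483 484 485 483 473 462 419 369 315 316 315 316 317]
0.12 -0.02 [303 301 300 298 298 301 302 361 425 490 487 485 483]
-0.025 [344 348 355 380 404 439 513 589 645 659 674 661 622 587 579 583 588 520
 446 370 351 329 313 315 315]
0.0 [572 570 567 565 566 567 573 589 605 619 626 634 620 594 569 538 502 468
 421 372 323 314 303 295 297]
knob [ 0.10321161 -0.23169745  0.155     ] 43
```

View pics/t7.png

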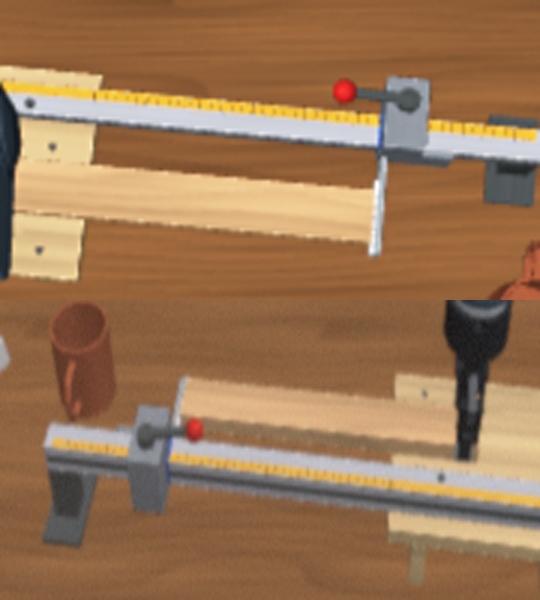

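The slat end meets the white facing in both views (top part (372,215), bottom part (183,400)). The stop, tape and knob are unchanged. I'll add a light final push and check straightness and flatness before handing in.

```bash
python3 - <<'E'
from lock import *
print(line(.001,.0855,.243,v=.01,N=6))
ctrl.dwell(.5);print(*here())
d=ctrl.get_image("top")
xs=np.arange(-.034,.035,.002)
for y in(-.04,-.15,-.26):
    v=np.array([samp(d,x,[y],.09)[0] for x in xs])[:,1];on=xs[v>(v.max()+v.min())/2];print(y,on.min(),on.max())
M=R.from_rotvec(d["orientation"]).as_matrix()
for y in(-.03,-.14,-.25):
    p=(W(0,y,.09)-d["origin"])@M;u,w=p[:2]/p[2]*d["K"][0,0]+d["K"][:2,2];print(y,px2w(d,u,w)[2])
look("t9");knob(d)
E
```

```text
True [0.0011 0.0876 0.2451] [-0.3  1.   2.6] 39.1
True
[0.0011 0.0876 0.2451] [-0.8 -1.5  3.9] 39.6
-0.04 -0.023999999999999994 0.02400000000000005
-0.15 -0.023999999999999994 0.02400000000000005
-0.26 -0.021999999999999992 0.02400000000000005
-0.03 0.09214398832906934
-0.14 0.09422242145650195
-0.25 0.0884296826407176
0.12 0.02 [483 483 483 480 471 461 418 369 319 317 315 314 317]
0.12 -0.02 [303 303 300 296 297 301 303 363 425 489 486 483 480]
-0.025 [350 359 370 390 409 440 512 588 644 660 676 662 623 586 579 583 587 519
 446 371 351 331 314 315 315]
0.0 [570 570 568 568 567 567 571 582 595 607 619 631 619 595 569 539 501 466
 419 369 319 311 302 296 298]
knob [ 0.10321161 -0.23169745  0.155     ] 43
```

```bash
python3 - <<'E'
from lock import *
line(.001,.0862,.243,v=.01); ctrl.dwell(.5);print(*here())
look("t10")
ctrl.dwell(.3);print(*here(),ctrl.get_grip_width());print(ctrl.hand_in())
E
```

```text
False [0.0013 0.0871 0.2451] [-8.3  4.3 19.5] 40.1
[0.0013 0.0872 0.2451] [-8.1  4.  18.9] 40.6
0.12 0.02 [483 483 485 480 471 460 417 369 318 317 315 315 316]
0.12 -0.02 [303 302 299 297 298 302 305 364 427 489 487 484 481]
-0.025 [351 360 369 390 410 440 513 589 645 660 674 661 622 587 579 582 585 519
 445 370 350 329 313 314 315]
0.0 [570 569 567 567 567 567 571 583 597 609 620 631 618 594 570 537 499 465
 417 368 320 311 302 296 298]
[0.0013 0.0871 0.2451] [-7.9  4.5 18.8] 41.0 0.04859266915317179
the job is handed in; nothing more can be done
None
```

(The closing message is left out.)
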